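# Park the kitchen timer against the upstand and start it

## Task

Move the turquoise kitchen timer back under the steel rail until its back is flush against the wooden upstand, about midway between the two posts and with its red button facing away from the upstand. Then, with the upstand bracing it, press the red button well in and hold it down for about a second before letting go; do not press it before the timer is against the upstand. Leave the timer standing there flush, and do not disturb the mug, the jar or the soap bottle.

Things in the scene. Friction and masses are not known exactly. Their poses are not given: they have to be found in the camera images.
- timer: Loose turquoise wedge kitchen timer, 108 mm long (x), 56 wide (y), 78 high, about 0.25 kg, on four small rolling feet (slides almost freely). Origin: centre of its footprint on the worktop, z up. +x points to its flat upright back (x = +54 mm), -x to its low front (-54). Its flat sides can be gripped across the 56 mm. The red button on its sloping face looks up and to -x.
- timer_face (a point): Centre of the timer's 45-degree sloping face, at x = -7.5, z = 51.5 mm from timer. The face rises from x = -34, z = 25 mm (behind a front ledge 20 mm deep, 25 high) to x = +19, z = 78 mm, where a flat top with a dark display runs to the back. Axes as timer.
- timer_back (a point): Bottom middle of the timer's back face, 54 mm from timer along +x, on the worktop; axes as timer.
- start_top (a point): Centre of the red button's round top (32 mm diameter), 20 mm above the sloping face, in a white collar 48 mm across and 12 mm high; moves with the button. At x = -21.6, z = 65.6 mm from timer when out. Its z axis is the outward normal, 45 degrees from vertical, leaning to the timer's front (-x).
- start (a joint): Travel of the red button: 0 out, 0.008 m fully in, springs back by itself. Starts to move at about 2 N, fully in at 7 N along its axis. Well in means 0.005 m or more. The cap is polished and slippery: on an unbraced timer a press sends the timer sliding away backwards instead of moving the button much.
- rack: Fixed wooden upstand, 310 mm long (y), 30 thick, 45 high, carrying a steel rail. Origin: bottom middle of its front face, the stop for the timer's back; +x points into the wood, the timer stands on its -x side (robot side) with its x parallel to this x. Two posts (14 mm round) rise at y = +-140, x = +15 mm to 190 mm height and bend forwards to hold the rail.
- rail_mid (a point): Middle of the rail: level round bar, 14 mm thick, 280 mm long along the rack's y, 190 mm above the worktop, at x = -62 mm from rack. It runs above the parked timer's button: an upright gripper hits it; a tool tilted 30 to 45 degrees, its body leaning back to the rack's -x, passes under it. Axes as rack.
- mug: Blue mug, 80 mm diameter, 95 mm high, handle to its +y; bystander. Origin at the centre of its underside.
- jar: Amber jar with black lid, 60 mm diameter, 110 mm high; bystander. Origin at the centre of its underside.
- soap: Green soap bottle, 60 mm diameter, 170 mm high; bystander. Origin at the centre of its underside.
Not all that is in view belongs to the job. What is shaped like the timer but pink is not meant.

How it is judged:
By the outcome, as a careful person would: the job done as asked, in the order asked, and still so for the second after the job is handed in, with the robot touching nothing.
It also fails if it takes over 54 s, if anything falls off the work surface, if the arm or the gripper's body presses on something with over 40 N, if the wrist force passes 120 N, or if a joint passes its speed limit or range.

## Robot

A 6-joint arm with a two-finger parallel gripper is mounted at the origin on the work surface. World frame = base frame: x ahead of the robot, y to its left, z up, the work surface at z = 0. Lengths are in m, angles in degrees, forces in N, time in s.
With the tool pointing down it reaches from about 0.25 to 0.725 m from the base axis. Payload 9.7 kg.
Tool frame: the origin (TCP) lies on the mounting face of the last link; the fingertips stand 173 mm ahead of it and the grasp point (between the pads) lies 155 mm ahead of it; z points along the fingers, y is the line along which they close (so a half turn about z gives the same grasp; the last joint's range is limited). The gripper opens to 85 mm and grips with 20 to 120 N. Pads are 22 mm wide; open, the fingers measure 114 mm over their backs; the gripper's body (76 mm by 85 mm) begins 54 mm behind the grasp point. The pads swing forward as they close: fully open they stand 13 mm farther back than shut.
Start: joints at [-76.662, 4.979, 10.078, 95.1, 0, 90], TCP at [0.127, -0.535, 0.405] pointing down, gripper open.
Joint ranges: [-179.16, 179.16], [-48.56, 103.87], [-65.8, 70.77], [-126.05, 130.52], [-82.76, 87.17], [-180, 180]. Speed limits (degrees/s): [127.2, 127.2, 147.25, 180, 180, 180].

## Interface

Orientations are given as [roll, pitch, yaw] about the fixed x, y, z axes, in that order (R = Rz(yaw) Ry(pitch) Rx(roll)).
In Python, from workcell import bot, camera, camera_model, outline_of, pinpoint gives the robot as it stands.
- The arm moves only by the tool move_arm, never from a script. Its arguments are lists of equal length, an entry for each row: "jaw": the closure, from 0 (fully open) to 1 (shut); "delta_pos": the shift along the world's x, y, z in m, a list of three; "yaw": the turn about the world's z in rad. In form: {"jaw": [jaw, ...], "delta_pos": [[dx, dy, dz], ...], "yaw": [yaw, ...]}. A call has 1 to 10 rows; each row shifts and turns the commanded pose from where the row before left it; what a row does not reach is not made up. A row lasts 1/12 s, in which the tool goes at most 41.7 mm and 7.16 degrees, less where a joint would pass 70% of its speed; a pose out of reach is approached as far as the arm can. A call with a gripper value outside its range is refused whole. The fingers move at their own pace and stop on an object; "force" is the grip in N (left out, the last holds). Time passes only in rows, so rows that do not move let the fingers close. It gives the time, the measured TCP pose, the force, the opening and the grip force at its end, in the units of the state.
- bot.get_obs(): the state, without advancing time (a new reading comes with each control period).
- camera(name): name is "side" or "top"; returns the picture (384x512x3 uint8, red, green, blue); there is no depth.
- camera_model(name): a dict with "fx", "fy", "cx", "cy" (pixels), "R" (3x3) and "t" (3): a world point X has camera coordinates R X + t. Camera axes: x right, y down, z forward; pixel columns grow to the right and rows downward; lengths in m; the calibration is good to about 2 mm. A picture is of the moment at which its call begins. camera_model takes no time and is no camera call.
- bot.job_done(): hands the job in; it is judged then, once.
Trained networks look in the newest picture that a camera, given by its name, has taken for a name from the list of things; names that differ only in an ending like _2 or _b are one class to them, and where a whole thing is asked for, a point or a joint stands for the part that bears it (a point fixed in the world has none). Each returns a list of dicts, best first, with "confidence" (0 to 1); they miss things now and then, are a little off and sometimes report something else, mostly with a low value. They report only what shows in the picture. A call takes as long as a camera call. They do not tell look-alikes from the thing itself.
- outline_of(camera, thing): "mask" (384x512 bool, what is visible of it) and "xy" ([column, row] in pixels, amid what is visible of it).
- pinpoint(camera, thing): "xy" ([column, row] in pixels: a listed point, or the origin of a listed thing).
The state is a dict: "time": time; "q": joint angles; "qd": joint speeds; "joint_efforts": joint torques, N m; "ee_pos": TCP position; "tcp_rot": TCP orientation; "wrist_force": force on the tool from outside, world axes, zero at the start; "torque": the same for the moment, N m; "opening": finger opening in m; "grasp_force": force on a finger pad.
Only numpy, scipy, OpenCV 4.12 (cv2) and the standard library are available. Lean on these libraries where they do the work, as an engineer would, in place of code of your own. Each camera call takes 0.05 s, during which the arm holds its last target. There are 200 camera calls.

## Working session

There is one attempt and no reset: what is moved stays moved. The work goes in short steps, Python scripts to look and compute and a tool call to move; the robot and the scene stay as the last step left them, time stands still between calls to the robot, and variables do not carry over. Pictures are saved under pics/ and viewed, at most 10 in all, crops included, and the job is handed in when it is done.

Besides the shell and the picture viewer there is one more tool, called after "Call:" as name([rows], argument=value, ...), one row to a line, values as JSON. move_arm: Moves the arm, as the interface text tells. Its arguments: {"type":"object","properties":{"jaw":{"type":"array"},"delta_pos":{"type":"array"},"yaw":{"type":"array"},"force":{"type":"number"}},"required":["jaw","delta_pos","yaw"]}

```bash
mkdir -p pics; ls
python3 - <<'E'
from workcell import bot,camera,camera_model,outline_of,pinpoint
import cv2,numpy as np
for n in ["side","top"]:
    im=camera(n); cv2.imwrite(f"pics/{n}0.png",im[:,:,::-1])
    m=camera_model(n); print(n,{k:np.round(v,3).tolist() for k,v in m.items()})
    for t in ["timer","timer_face","timer_back","start_top","rack","rail_mid","mug","jar","soap"]:
        print(t,[(np.round(d["xy"],1).tolist(),round(d["confidence"],2)) for d in pinpoint(n,t)])
print(bot.get_obs())
a=cv2.imread("pics/side0.png");b=cv2.imread("pics/top0.png")
E
```

```text
pics
side {'fx': 416.189, 'fy': 416.189, 'cx': 253.791, 'cy': 191.191, 'R': [[-0.998, -0.056, 0.018], [-0.052, 0.699, -0.713], [0.027, -0.713, -0.701]], 't': [0.515, 0.147, 1.391]}
timer [([265.9, 227.5], 0.9), ([307.8, 255.3], 0.63)]
timer_face [([266.3, 218.4], 0.77), ([306.9, 243.4], 0.71)]
timer_back [([249.5, 228.8], 0.88), ([323.5, 251.2], 0.75)]
start_top [([279.4, 216.2], 0.64), ([299.9, 240.2], 0.47)]
rack [([191.3, 230.0], 0.92)]
rail_mid [([205.2, 191.2], 0.78)]
mug [([224.0, 158.7], 0.64)]
jar []
soap [([282.5, 149.0], 0.83), ([277.3, 215.7], 0.34)]
top {'fx': 466.237, 'fy': 466.237, 'cx': 254.085, 'cy': 187.379, 'R': [[-0.004, -1.0, -0.012], [-0.996, 0.005, -0.086], [0.086, 0.012, -0.996]], 't': [0.003, 0.529, 1.484]}
timer [([252.5, 204.0], 0.73), ([222.7, 244.8], 0.72)]
timer_face [([221.8, 243.5], 0.78), ([249.4, 203.1], 0.77)]
timer_back [([222.3, 258.5], 0.95)]
start_top [([221.0, 238.9], 0.48), ([249.0, 206.7], 0.44)]
rack [([245.4, 131.0], 0.95)]
rail_mid [([239.8, 137.4], 0.77)]
mug []
jar [([154.9, 156.3], 0.67)]
soap [([382.7, 222.2], 0.7), ([247.8, 210.6], 0.18)]
{'time': 1.0, 'q': array([-7.66596657e+01,  4.97689119e+00,  1.00801856e+01,  9.50999702e+01,
       -1.51939592e-03,  9.00005867e+01]), 'qd': array([ 0.03595446,  0.05016593,  0.05056163,  0.04552345, -0.01988694,
        0.03980847]), 'joint_efforts': array([ 1.55219335e-03, -5.20120060e+01,  4.64855289e+01,  2.12163846e-03,
        1.18634298e-04, -7.38704841e-06]), 'ee_pos': array([ 0.12689951, -0.53515254,  0.4047211 ]), 'tcp_rot': array([1.79996676e+02, 1.51936188e-03, 1.33397474e+01]), 'wrist_force': array([ 0.2813531 , -0.65055026,  0.03021745]), 'torque': array([ 0.00234505, -0.02019379, -0.0852708 ]), 'grasp_force': 0.0, 'opening': 0.08531647750261837}
```

View pics.

View pics/side0.png

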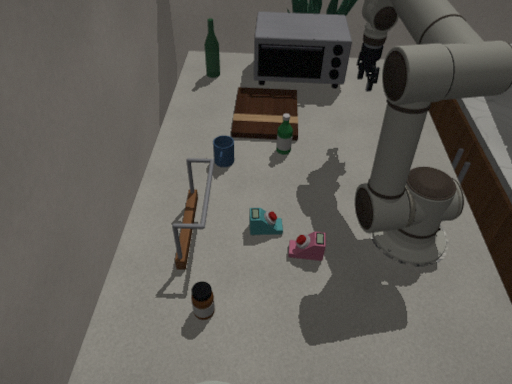

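View pics/top0.png

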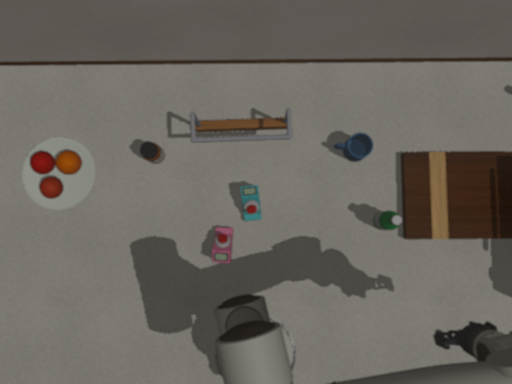

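Turquoise timer is at top (251,204) and side (266,222). The only look-alike is the pink wedge at top (222,244) and side (307,246). The description says turquoise, so I choose (251,204). Next I compute the poses and check a crop.

```bash
cat > h.py <<'E'
from workcell import bot,camera,camera_model,outline_of,pinpoint
import cv2,numpy as np
from scipy.optimize import least_squares
M={n:camera_model(n) for n in("side","top")}
def proj(n,X):
    m=M[n];c=np.atleast_2d(X)@np.array(m["R"]).T+m["t"]
    return np.c_[m["fx"]*c[:,0]/c[:,2]+m["cx"],m["fy"]*c[:,1]/c[:,2]+m["cy"]]
def onplane(n,uv,z):
    m=M[n];R=np.array(m["R"]);o=-R.T@m["t"];d=R.T@[(uv[0]-m["cx"])/m["fx"],(uv[1]-m["cy"])/m["fy"],1]
    return o+d*(z-o[2])/d[2]
def turq(n,im):
    h=cv2.cvtColor(im,cv2.COLOR_RGB2HSV);return cv2.inRange(h,(80,90,40),(100,255,255))
def fit(obs,p0):  # obs: (cam,[local xyz],[uv]); pose x,y,yaw on worktop
    def f(p):
        c,s=np.cos(p[2]),np.sin(p[2]);r=[]
        for n,l,uv in obs:
            r+=list((proj(n,[p[0]+c*l[0]-s*l[1],p[1]+s*l[0]+c*l[1],l[2]])[0]-uv))
        return r
    r=least_squares(f,p0,loss="soft_l1");return r.x,np.round(r.fun,1)
TL={"timer":(0,0,0),"timer_face":(-.0075,0,.0515),"timer_back":(.054,0,0),"start_top":(-.0216,0,.0656)}
def timer(p0):
    """pose from network points near p0 + nearest-to-prediction choice"""
    obs=[]
    c,s=np.cos(p0[2]),np.sin(p0[2])
    for n in M:
        camera(n)
        for t,l in TL.items():
            e=proj(n,[p0[0]+c*l[0]-s*l[1],p0[1]+s*l[0]+c*l[1],l[2]])[0]
            for d in pinpoint(n,t):
                if d["confidence"]>.35 and np.hypot(*(d["xy"]-e))<15: obs.append((n,l,np.array(d["xy"])));break
    p,r=fit(obs,p0);return p,r
E
python3 - <<'E'
from h import *
print("rack/rail",onplane("top",(245.4,131),0),onplane("side",(191.3,230),0),onplane("top",(239.8,137.4),.19),onplane("side",(205.2,191.2),.19))
for n,u in(("top",(252.5,204)),("side",(265.9,227.5))):print("timer",onplane(n,u,0))
for t,n,u in(("mug","side",(224,158.7)),("jar","top",(154.9,156.3)),("soap","side",(282.5,149)),("soap","top",(382.7,222.2))):print(t,onplane(n,u,0)[:2])
im=cv2.imread("pics/top0.png")
# rack yaw: orange-brown wood top strip; rail ends
for n in("top","side"):
    m=outline_of(n,"rack")
    mk=m[0]["mask"] if m else None
    if mk is None: print(n,"no mask");continue
    I=cv2.imread(f"pics/{n}0.png");h=cv2.cvtColor(I,cv2.COLOR_BGR2HSV)
    w=(cv2.inRange(h,(3,90,40),(22,255,255))>0)&mk
    r=cv2.minAreaRect(np.argwhere(w)[:,::-1].astype(np.float32));b=cv2.boxPoints(r);print(n,r)
    for c in b:print(np.round(c,1),onplane(n,c,.045))
p,r=timer(np.array([onplane("top",(252.5,204),0)[0],onplane("top",(252.5,204),0)[1],0]));print(p,np.degrees(p[2]),r)
a=cv2.resize(im[100:270,180:310],None,fx=3.2,fy=3.2,interpolation=2);s=cv2.imread("pics/side0.png")[140:310,160:340]
s=cv2.resize(s,(int(180*2.1),int(170*2.1)));s=cv2.copyMakeBorder(s,0,a.shape[0]-s.shape[0],0,0,0)
cv2.imwrite("pics/crop1.png",np.hstack([a,s]))
E
```

```text
rack/rail [0.71880836 0.02892727 0.        ] [0.72358123 0.02949373 0.        ] [0.66022156 0.0394582  0.19      ] [0.66416865 0.03349711 0.19      ]
timer [0.47642024 0.006311   0.        ]
timer [0.4752789  0.00083455 0.        ]
mug [ 0.65423005 -0.34563838]
jar [0.63590459 0.32869658]
soap [ 0.42217445 -0.42531787]
soap [ 0.41522656 -0.41654955]
top ((240.88214111328125, 124.17157745361328), (10.324373245239258, 90.08849334716797), 87.61405944824219)
[195.7 120.9] [0.74356588 0.18813852 0.045     ]
[285.7 117.1] [ 0.75381775 -0.1024162   0.045     ]
[286.1 127.5] [ 0.72005665 -0.10346087  0.045     ]
[196.1 131.2] [0.7097671  0.18652574 0.045     ]
side ((185.88150024414062, 228.97975158691406), (11.684581756591797, 79.9167709350586), 9.688786506652832)
[173.4 267.4] [0.74271059 0.21290936 0.045     ]
[186.8 188.6] [ 0.75991934 -0.12021569  0.045     ]
[198.4 190.6] [ 0.71810561 -0.1134045   0.045     ]
[184.9 269.4] [0.7077173  0.21747706 0.045     ]
[0.47562643 0.00997099 0.02339466] 1.3404153101216043 [-2.2 -0.2  0.6 -0.  -2.9  3.6 -0.7  0.2  0.6  2.2  0.8  0.1]
```

View pics/crop1.png

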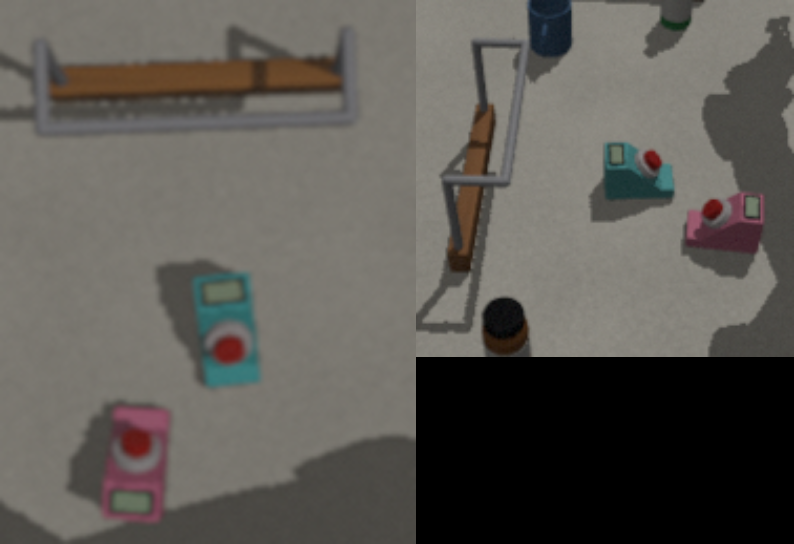

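Crop: the turquoise timer sits at top (251,203), display towards the rack and red button towards the robot. Pink is a different object. Next I refine both poses from silhouettes.

```bash
cat >> h.py <<'E'
from scipy.optimize import minimize
S=4
def wedge():
    P=[(x,y,z) for y in(-.028,.028) for x,z in((-.054,.003),(-.054,.025),(-.034,.025),(.019,.078),(.054,.078),(.054,.003))]
    return np.array(P)
def sil(n,P,p):
    c,s=np.cos(p[2]),np.sin(p[2]);W=P@np.array([[c,s,0],[-s,c,0],[0,0,1]])+[p[0],p[1],0]
    m=np.zeros((384*S,512*S),np.uint8);k=len(P)//2;uv=((proj(n,W)+.5)*S).round().astype(np.int32)
    cv2.fillPoly(m,[uv[:k]],1);cv2.fillPoly(m,[uv[k:]],1)
    for i in range(k):
        j=(i+1)%k;cv2.fillConvexPoly(m,cv2.convexHull(uv[[i,j,j+k,i+k]]),1)
    return m
def silfit(masks,p0,P=wedge()):
    big={n:cv2.resize(m.astype(np.uint8),None,fx=S,fy=S,interpolation=cv2.INTER_NEAREST) for n,m in masks.items()}
    def cost(q):
        p=[q[0]*.01,q[1]*.01,q[2]*.1];t=0
        for n,b in big.items():
            a=sil(n,P,p);v=(cv2.bitwise_and(a,b)).sum();t+=1-v/(a.sum()+b.sum()-v)
        return t
    q0=np.array([p0[0]*100,p0[1]*100,p0[2]*10])
    r=minimize(cost,q0,method="Nelder-Mead",options=dict(initial_simplex=q0+np.array([[0,0,0],[1,0,0],[0,1,0],[0,0,1.]]),maxfev=150))
    q=r.x;return np.array([q[0]*.01,q[1]*.01,q[2]*.1]),r.fun
def timer_mask(n,im,uv):
    h=cv2.cvtColor(im,cv2.COLOR_RGB2HSV);m=cv2.inRange(h,(80,70,30),(100,255,255))
    k=np.zeros_like(m);cv2.circle(k,(int(uv[0]),int(uv[1])),32,255,-1);m&=k
    pts=np.argwhere(m>0)[:,::-1].astype(np.int32)
    o=np.zeros_like(m)
    m=cv2.morphologyEx(m,cv2.MORPH_CLOSE,np.ones((15,15),np.uint8))
    return (m>0)
def seetimer(p0):
    K={}
    for n in M: K[n]=timer_mask(n,camera(n),proj(n,[p0[0],p0[1],.04])[0])
    p,c=silfit(K,p0);return p,c,{n:silfit({n:K[n]},p) for n in K}
E
python3 - <<'E'
from h import *
p,c,e=seetimer([.4756,.008,.08]);print(p,np.degrees(p[2]),c);
for n in e:print(n,np.round(e[n][0],4),round(e[n][1],3))
l=onplane("top",(193.1,139.7),.19);r=onplane("top",(289.4,136.9),.19);print(l,r,(l+r)/2)
# side rail corners, crop scale 2.1 offset (160,140), crop x offset 416
l=onplane("side",(160+(509-416)/2.1,140+180/2.1),.19);r=onplane("side",(160+(524-416)/2.1,140+43/2.1),.19);print(l,r,(l+r)/2)
E
```

```text
[0.47744688 0.01132528 0.07314208] 4.190732539631944 0.26695394970687525
side [0.4771 0.0041 0.1083] 0.128
top [0.4785 0.0134 0.1141] 0.083
[0.6543471 0.1750768 0.19     ] [ 0.66074647 -0.10427859  0.19      ] [0.65754679 0.03539911 0.19      ]
[0.64775765 0.16919419 0.19      ] [ 0.66377675 -0.10940775  0.19      ] [0.6557672  0.02989322 0.19      ]
```

Call:
move_arm([
  [0.019,0.03,0],
  [0.019,0.03,0],
  [0.019,0.03,0],
  [0.019,0.03,0],
  [0.019,0.03,0],
  [0.019,0.03,0],
  [0.019,0.03,0],
  [0.019,0.03,0],
  [0.019,0.03,0],
  [0.019,0.03,0],
], jaw=[0,0,0,0,0,0,0,0,0,0], yaw=[-0.0137,-0.0137,-0.0137,-0.0137,-0.0137,-0.0137,-0.0137,-0.0137,-0.0137,-0.0137])

```text
time: 2.53
ee_pos: [0.3172, -0.2335, 0.4049]
tcp_rot: [180.0, -0.0, 5.4]
wrist_force: [0.2, -0.4, -0.3]
opening: 0.0853
grasp_force: 0.0
```

Call:
move_arm([
  [0.019,0.03,0],
  [0.019,0.03,0],
  [0.019,0.03,0],
  [0.019,0.03,-0.02],
  [0.019,0.03,-0.02],
  [0.019,0.03,-0.02],
  [0.019,0.03,-0.02],
  [0.016,0.035,0],
  [0,0,0],
  [0,0,0],
], jaw=[0,0,0,0,0,0,0,0,0,0], yaw=[0,0,0,0,0,0,0,0,0,0])

```text
time: 3.37
ee_pos: [0.4662, 0.0115, 0.3242]
tcp_rot: [-180.0, 0.1, 5.7]
wrist_force: [-0.6, -0.1, 0.2]
opening: 0.0858
grasp_force: 0.0
```

Call:
move_arm([
  [0,0,-0.035],
  [0,0,-0.035],
  [0,0,-0.03],
  [0,0,-0.025],
  [0,0,-0.014],
  [0,0,0],
], jaw=[0,0,0,0,0,0], yaw=[0,0,0,0,0,0])

```text
time: 3.87
ee_pos: [0.4644, 0.0087, 0.183]
tcp_rot: [-180.0, 0.3, 5.4]
wrist_force: [-1.0, -0.5, 0.0]
opening: 0.0853
grasp_force: 0.0
```

Run:
```python
from h import *
s=camera("side")[150:290,190:360,::-1];t=camera("top")[130:270,170:340,::-1]
cv2.imwrite("pics/g1.png",cv2.resize(np.hstack([s,t]),None,fx=2.3,fy=2.3,interpolation=2));print(bot.get_obs()["ee_pos"],bot.get_obs()["wrist_force"])
```

```text
[0.46577348 0.00900928 0.18640276] [ 0.43774586  0.54324099 -0.09695329]
```

View pics/g1.png

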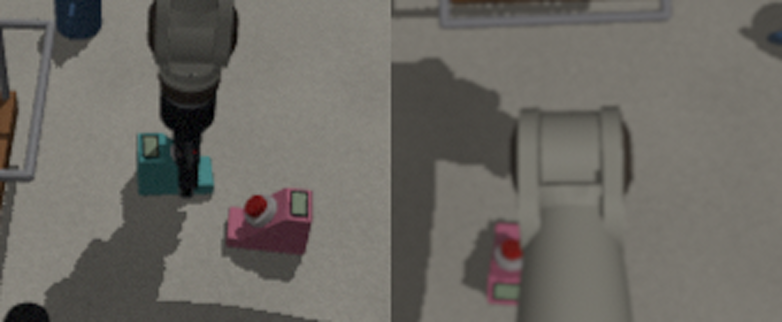

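Call:
move_arm([
  [0,0,0],
  [0,0,0],
  [0,0,0],
  [0,0,0],
  [0,0,0],
  [0,0,0],
  [0,0,0],
  [0,0,0],
], jaw=[0.15,0.3,0.45,0.6,0.6,0.6,0.6,0.6], yaw=[0,0,0,0,0,0,0,0], force=25)

```text
time: 4.63
ee_pos: [0.4665, 0.0098, 0.1873]
tcp_rot: [180.0, -0.2, 5.5]
wrist_force: [-0.1, -1.6, 6.8]
opening: 0.0556
grasp_force: 26.7
```

Run:
```python
from h import *
print(onplane("top",(170+570/2.3,130+107/2.3),.3),bot.get_obs()["opening"])
s=camera("side")
K={"side":timer_mask("side",s,proj("side",[.478,.01,.04])[0])};print(silfit(K,[.478,.01,.09]))
```

```text
[ 0.53140042 -0.43334359  0.3       ] 0.05560625951784835
(array([0.47744017, 0.00549634, 0.12230044]), np.float64(0.13016932595245845))
```

Call:
move_arm([
  [0,0,0.002],
  [0.015,0.002,0],
  [0.02,0.003,0],
  [0.02,0.003,0],
  [0.02,0.003,0],
  [0.02,0.003,0],
  [0.02,0.003,0],
  [0.012,0.002,0],
  [0.005,0,0],
  [0,0,0],
], jaw=[0.6,0.6,0.6,0.6,0.6,0.6,0.6,0.6,0.6,0.6], yaw=[0,-0.012,-0.012,-0.012,-0.012,-0.013,0,0,0,0])

```text
time: 5.52
ee_pos: [0.5987, 0.0243, 0.1875]
tcp_rot: [-179.8, 0.0, 2.4]
wrist_force: [-0.4, -1.2, -1.9]
opening: 0.0556
grasp_force: 27.2
```

Run:
```python
from h import *
o=bot.get_obs();print(o["ee_pos"],o["tcp_rot"],o["wrist_force"],o["opening"])
s=camera("side")[120:290,150:330,::-1];t=camera("top")[90:260,170:350,::-1]
cv2.imwrite("pics/g2.png",cv2.resize(np.hstack([s,t]),None,fx=2.2,fy=2.2,interpolation=2))
```

```text
[0.59865847 0.024337   0.18749117] [-1.79829114e+02  1.24033948e-02  2.37730965e+00] [-0.39756185 -1.19289622 -1.89500212] 0.05558541111385071
```

View pics/g2.png

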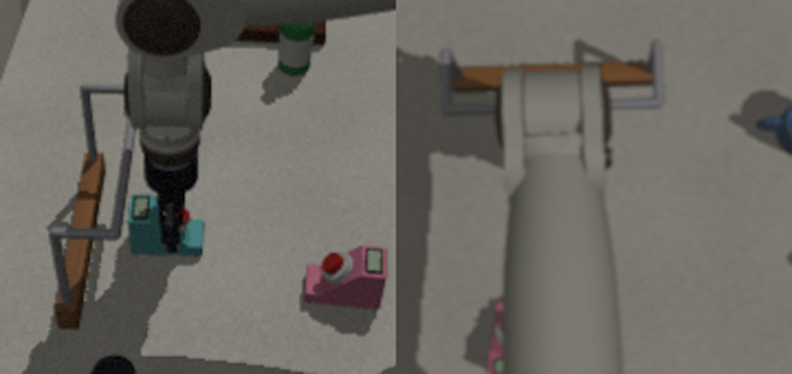

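Call:
move_arm([
  [0,0.004,0],
  [0,0,-0.002],
  [0,0,0],
  [0,0,0],
  [0,0,0],
  [0,0,0],
  [0,0,0],
], jaw=[0.6,0.6,0.3,0,0,0,0], yaw=[0,0,0,0,0,0,0])

```text
time: 6.2
ee_pos: [0.598, 0.0263, 0.1857]
tcp_rot: [-179.8, 0.0, 2.5]
wrist_force: [0.3, -0.2, 0.7]
opening: 0.0854
grasp_force: 0.0
```

Run:
```python
from h import *
o=bot.get_obs();print(o["ee_pos"],o["tcp_rot"],o["wrist_force"],o["opening"])
for z in(.1,.15,.19,.22,.25,.28,.31):print(z,np.round(proj("side",[.599,.024,z])[0]))
```

```text
[0.59800738 0.02634487 0.18565629] [-1.79751015e+02  6.88773028e-03  2.53423086e+00] [ 0.28218784 -0.16642052  0.70430728] 0.08544913457552593
0.1 [228. 210.]
0.15 [227. 199.]
0.19 [227. 190.]
0.22 [227. 183.]
0.25 [227. 175.]
0.28 [226. 168.]
0.31 [226. 160.]
```

Call:
move_arm([
  [-0.012,0,0],
  [-0.02,-0.001,0],
  [-0.02,-0.001,0],
  [-0.018,-0.001,0],
  [0,0,0],
  [0,0,0],
  [0,0,-0.003],
  [0,0,0],
  [0,0,0],
  [0,0,0],
], jaw=[0,0,0,0,0,0.7,0.7,0.7,0.7,0.7], yaw=[0,0,0,0,0,0,0,0,0,0])

```text
time: 7.03
ee_pos: [0.5285, 0.0234, 0.1824]
tcp_rot: [-179.8, 0.0, 2.5]
wrist_force: [-0.8, -0.1, 0.3]
opening: 0.0265
grasp_force: 0.0
```

Run:
```python
from h import *
o=bot.get_obs();print(o["ee_pos"],o["tcp_rot"],o["wrist_force"],o["opening"])
s=camera("side")
K={"side":timer_mask("side",s,proj("side",[.609,.027,.04])[0])};print(silfit(K,[.609,.027,.04]))
cv2.imwrite("pics/g3.png",cv2.resize(s[140:290,150:330,::-1],None,fx=3.5,fy=3.5,interpolation=2))
```

```text
[0.52854827 0.02336528 0.18243029] [-1.79752006e+02  1.95313163e-02  2.53325336e+00] [-0.83933727 -0.05187833  0.31278213] 0.026484108218532063
(array([0.60997462, 0.02243906, 0.1142966 ]), np.float64(0.16054432470699287))
```

View pics/g3.png

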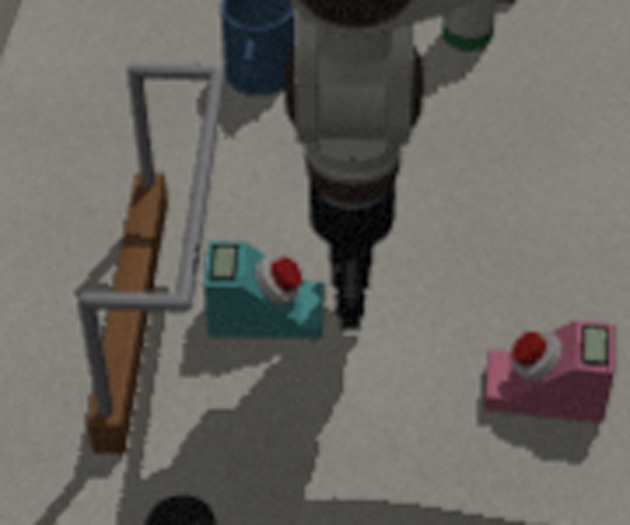

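Call:
move_arm([
  [0.005,0,0],
  [0.005,0.001,0],
  [0.003,0,0],
  [0.003,0,0],
  [0.004,0,0],
  [0.005,0,0],
  [0.005,0.001,0],
  [0.005,0,0],
  [0.005,0,0],
  [0.005,0,0],
], jaw=[0.7,0.7,0.7,0.7,0.7,0.7,0.7,0.7,0.7,0.7], yaw=[0,0,0,0,0,0,0,0,0,0])

```text
time: 7.92
ee_pos: [0.5737, 0.025, 0.1826]
tcp_rot: [-179.7, 0.0, 2.6]
wrist_force: [-0.8, -0.5, -0.2]
opening: 0.0252
grasp_force: 0.2
```

Call:
move_arm([
  [0.005,0.001,0],
  [0.004,0,0],
  [0.003,0,0],
  [0.003,0,0],
  [0.002,0,0],
  [0.002,0,0],
], jaw=[0.7,0.7,0.7,0.7,0.7,0.7], yaw=[0,0,0,0,0,0])

```text
time: 8.42
ee_pos: [0.5923, 0.026, 0.1827]
tcp_rot: [-179.7, 0.0, 2.6]
wrist_force: [-1.1, -0.6, 0.5]
opening: 0.0254
grasp_force: 0.2
```

Run:
```python
from h import *
o=bot.get_obs();print(o["ee_pos"],o["tcp_rot"],o["wrist_force"],o["opening"])
s=camera("side")
K={"side":timer_mask("side",s,proj("side",[.65,.027,.04])[0])};print(silfit(K,[.65,.027,.04]))
cv2.imwrite("pics/g4.png",cv2.resize(s[140:290,150:330,::-1],None,fx=3.5,fy=3.5,interpolation=2))
```

```text
[0.59231614 0.02602479 0.18268561] [-1.79739830e+02  4.81422100e-03  2.56162942e+00] [-1.14512944 -0.62198654  0.4686466 ] 0.025416541759417967
(array([0.66040344, 0.02339345, 0.09200556]), np.float64(0.1550501156515035))
```

View pics/g4.png

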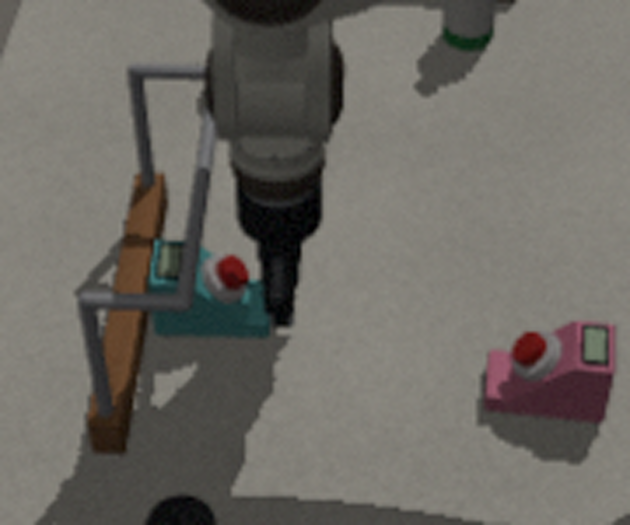

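Call:
move_arm([
  [0.0015,0,0],
  [0.0015,0,0],
  [0.0015,0,0],
  [0.0015,0,0],
  [0,0,0],
], jaw=[0.7,0.7,0.7,0.7,0.7], yaw=[0,0,0,0,0])

```text
time: 8.88
ee_pos: [0.5984, 0.026, 0.1827]
tcp_rot: [-179.7, -0.0, 2.6]
wrist_force: [0.0, 0.6, -0.2]
opening: 0.0258
grasp_force: 0.0
```

Call:
move_arm([
  [0.001,0,0],
  [0.001,0,0],
  [0.001,0,0],
  [0,0,0],
], jaw=[0.7,0.7,0.7,0.7], yaw=[0,0,0,0])

```text
time: 9.22
ee_pos: [0.6004, 0.0261, 0.1827]
tcp_rot: [-179.7, 0.1, 2.6]
wrist_force: [-7.6, -0.0, 4.8]
opening: 0.0258
grasp_force: 3.6
```

Call:
move_arm([
  [0.001,0,0],
  [0,0,0],
  [-0.002,0,0],
  [-0.003,0,0],
], jaw=[0.7,0.7,0.7,0.7], yaw=[0,0,0,0])

```text
time: 9.55
ee_pos: [0.5973, 0.026, 0.1827]
tcp_rot: [-179.7, -0.0, 2.6]
wrist_force: [-0.5, 0.7, 0.5]
opening: 0.0256
grasp_force: 0.0
```

Call:
move_arm([
  [-0.01,0,0],
  [-0.03,0,0],
  [-0.035,0,0],
  [-0.035,0,0.01],
  [-0.035,0,0.03],
  [-0.035,0,0.03],
  [-0.035,0,0.03],
  [-0.01,0,0.02],
  [0,0,0],
  [0,0,0],
], jaw=[0.7,0.7,0.7,0.7,0,0,0,0,0,0], yaw=[0,0,0,0,0,0,0,0,0,0])

```text
time: 10.38
ee_pos: [0.3825, 0.0202, 0.2955]
tcp_rot: [-179.5, -0.3, 2.9]
wrist_force: [-0.4, 0.3, 0.2]
opening: 0.0852
grasp_force: 0.0
```

Run:
```python
from h import *
o=bot.get_obs();print(o["ee_pos"],o["tcp_rot"],o["wrist_force"],o["opening"])
s=camera("side");t=camera("top")
K={"side":timer_mask("side",s,proj("side",[.665,.03,.04])[0]),"top":timer_mask("top",t,proj("top",[.665,.03,.04])[0])}
for n in K:print(n,silfit({n:K[n]},[.665,.03,.04]))
a=cv2.resize(s[165:275,155:265,::-1],(400,400),interpolation=2);b=cv2.resize(t[100:210,185:295,::-1],(400,400),interpolation=2)
cv2.imwrite("pics/g5.png",np.hstack([a,b]))
```

```text
[0.38250654 0.02020687 0.2954628 ] [-179.52105128   -0.2508343     2.93977989] [-0.41742237  0.29662009  0.22806264] 0.08519427831131182
side (array([0.66720392, 0.02547589, 0.137312  ]), np.float64(0.23032837670384143))
top (array([0.66624929, 0.03163769, 0.04146741]), np.float64(0.09193245778611636))
```

View pics/g5.png

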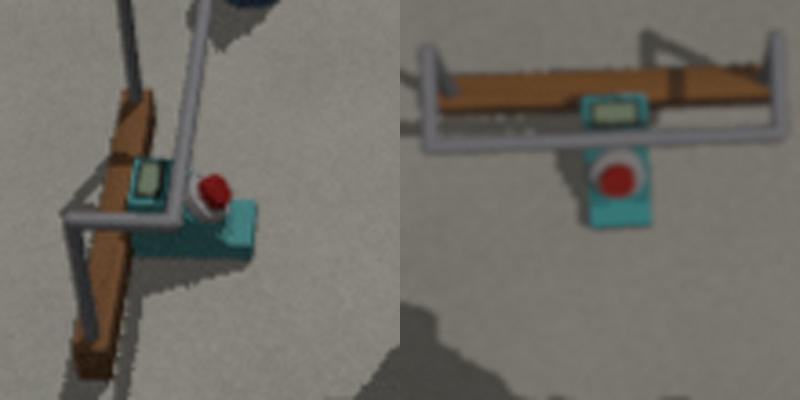

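Run:
```python
from h import *
print(np.round(bot.get_obs()["q"],1))
print([ (z,np.round(proj("side",[.464,.062,z])[0],1).tolist()) for z in(0,.01,.015,.02,.025,.03,.04)])
```

```text
[  2.9 -19.  -23.8  85.1   0.5 179.9]
[(0, [268.7, 241.9]), (0.01, [268.8, 240.0]), (0.015, [268.9, 239.0]), (0.02, [269.0, 238.1]), (0.025, [269.0, 237.1]), (0.03, [269.1, 236.1]), (0.04, [269.2, 234.1])]
```

Call:
move_arm([
  [0,0,0],
  [0,0,0],
  [0.01,0,0],
  [0.01,0,0],
  [0.01,0,0],
  [0.01,0,0],
  [0.01,0.002,0],
  [0.01,0.002,0],
  [0.01,0.002,0],
  [0.01,0.002,0],
], jaw=[0,0,0,0,0,0,0,0,0,0], yaw=[0.11,0.11,0.11,0.11,0.11,0.11,0.11,0.11,0.11,0.11])

```text
time: 11.32
ee_pos: [0.4635, 0.0283, 0.292]
tcp_rot: [-179.4, 0.1, 66.3]
wrist_force: [-0.4, 0.2, 0.0]
opening: 0.0856
grasp_force: 0.0
```

Call:
move_arm([
  [0.01,0,0],
  [0.01,0,0],
  [0.02,0,0],
  [0.02,0,0],
  [0.02,0,-0.015],
  [0.007,0,-0.02],
  [0,0,-0.02],
  [0,0,-0.01],
  [0,0,0],
  [0,0,0],
], jaw=[0,0,0,0,0,0,0,0,0,0], yaw=[0.11,0.11,0.11,0.11,0.017,0,0,0,0,0])

```text
time: 12.15
ee_pos: [0.5493, 0.0282, 0.2281]
tcp_rot: [-179.4, 0.0, 92.2]
wrist_force: [0.5, -0.0, 0.7]
opening: 0.0854
grasp_force: 0.0
```

Run:
```python
from h import *
o=bot.get_obs();print(o["ee_pos"],o["tcp_rot"],o["wrist_force"],o["opening"])
s=camera("side")
im=cv2.resize(s[140:260,180:300,::-1],(600,600),interpolation=cv2.INTER_CUBIC)
e=o["ee_pos"]
for dz,c in((.149,(0,255,255)),(.16,(0,255,0)),(.173,(255,0,255))):
    u=(proj("side",[e[0]+.057,e[1]+.011,e[2]-dz])[0]-[180,140]+.5)*5; cv2.circle(im,tuple(int(v) for v in u),2,c,-1)
u=(proj("side",[.644,.031,.0656])[0]-[180,140]+.5)*5; cv2.circle(im,tuple(int(v) for v in u),2,(255,255,0),-1)
cv2.imwrite("pics/g6.png",im)
```

```text
[0.54933403 0.02820349 0.2281208 ] [-1.79389737e+02  1.97063416e-03  9.21510744e+01] [ 0.46262954 -0.04928519  0.66417936] 0.08537538467525259
```

View pics/g6.png

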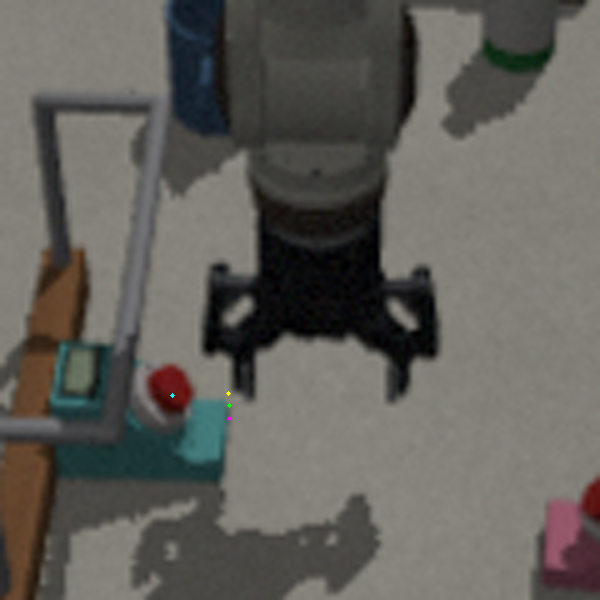

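Run:
```python
from h import *
def ony(px,y):
    m=M["side"];R=np.array(m["R"]);u=[180+px[0]/5-.5,140+px[1]/5-.5];o=-R.T@m["t"];d=R.T@[(u[0]-m["cx"])/m["fx"],(u[1]-m["cy"])/m["fy"],1]
    return np.round(o+d*(y-o[1])/d[1],4)
for nm,px in dict(knuTop=(215,266),knuOut=(204,340),knuBot=(210,355),tipOut=(233,395),tipR=(400,402),knuRtop=(424,266),knuRout=(438,345)).items():
    print(nm,ony(px,.039),ony(px,.028),ony(px,.017))
# finger pixel columns per row (dark)
s=cv2.imread("pics/g6.png");g=s.max(2)
for r in range(260,405,12):
    c=np.where(g[r,190:460]<50)[0]+190
    print(r,c.min() if len(c) else None,c.max() if len(c) else None)
```

```text
knuTop [0.6112 0.039  0.193 ] [0.6128 0.028  0.182 ] [0.6144 0.017  0.171 ]
knuOut [0.6204 0.039  0.1277] [0.6221 0.028  0.1159] [0.6238 0.017  0.1041]
knuBot [0.6171 0.039  0.1143] [0.6188 0.028  0.1023] [0.6204 0.017  0.0903]
tipOut [0.6037 0.039  0.0779] [0.6052 0.028  0.0654] [0.6067 0.017  0.053 ]
tipR [0.4973 0.039  0.0798] [0.4975 0.028  0.0674] [0.4977 0.017  0.055 ]
knuRtop [0.4864 0.039  0.2021] [0.4865 0.028  0.1912] [0.4865 0.017  0.1804]
knuRout [0.4754 0.039  0.1344] [0.4753 0.028  0.1227] [0.4752 0.017  0.111 ]
260 260 379
272 217 428
284 211 426
296 209 432
308 208 434
320 206 435
332 205 435
344 204 436
356 232 433
368 234 407
380 235 407
392 248 402
404 None None
```

Call:
move_arm([
  [0,0,-0.005],
  [0,0,-0.004],
  [0.005,0,0],
  [0.005,0,0],
  [0.005,0.001,0],
  [0.004,0,0],
  [0.003,0,0],
  [0.002,0,0],
  [0.001,0,0],
  [0,0,0],
], jaw=[0,0,0,0,0,0,0,0,0,0], yaw=[0,0,0,0,0,0,0,0,0,0])

```text
time: 13.03
ee_pos: [0.5747, 0.0292, 0.2199]
tcp_rot: [-179.5, 0.0, 92.2]
wrist_force: [-0.2, 1.2, 0.2]
opening: 0.0856
grasp_force: 0.0
```

Call:
move_arm([
  [0.001,0,0],
  [0.001,0,0],
  [0.001,0,0],
  [0,0,0],
], jaw=[0,0,0,0], yaw=[0,0,0,0])

```text
time: 13.37
ee_pos: [0.5776, 0.0292, 0.2201]
tcp_rot: [-179.5, 0.0, 92.1]
wrist_force: [-0.7, -0.1, -0.7]
opening: 0.0857
grasp_force: 0.0
```

Call:
move_arm([
  [0.001,0,0],
  [0.001,0,0],
  [0.001,0,0],
  [0,0,0],
], jaw=[0,0,0,0], yaw=[0,0,0,0])

```text
time: 13.7
ee_pos: [0.5807, 0.0292, 0.22]
tcp_rot: [-179.5, 0.0, 92.1]
wrist_force: [0.6, 0.1, 0.5]
opening: 0.0855
grasp_force: 0.0
```

Call:
move_arm([
  [0.001,0,0],
  [0.001,0,0],
  [0,0,0],
  [0,0,0],
], jaw=[0,0,0,0], yaw=[0,0,0,0])

```text
time: 14.03
ee_pos: [0.5826, 0.0292, 0.22]
tcp_rot: [-179.5, 0.0, 92.2]
wrist_force: [0.4, 0.3, 0.2]
opening: 0.0856
grasp_force: 0.0
```

Call:
move_arm([
  [0.0007,0,-0.0007],
  [0.0007,0,-0.0007],
  [0.0007,0,-0.0007],
  [0,0,0],
], jaw=[0,0,0,0], yaw=[0,0,0,0])

```text
time: 14.37
ee_pos: [0.5847, 0.0292, 0.2179]
tcp_rot: [-179.5, -0.0, 92.2]
wrist_force: [-1.5, 0.4, 2.4]
opening: 0.0855
grasp_force: 1.6
```

Call:
move_arm([
  [0.0007,0,-0.0007],
  [0.0007,0,-0.0007],
  [0,0,0],
  [0,0,0],
], jaw=[0,0,0,0], yaw=[0,0,0,0])

```text
time: 14.7
ee_pos: [0.586, 0.0293, 0.2166]
tcp_rot: [-179.5, -0.0, 92.2]
wrist_force: [-3.8, 0.3, 3.7]
opening: 0.0851
grasp_force: 2.2
```

Call:
move_arm([
  [0.0007,0,-0.0007],
  [0.0007,0,-0.0007],
  [0.0007,0,-0.0007],
  [0,0,0],
], jaw=[0,0,0,0], yaw=[0,0,0,0])

```text
time: 15.03
ee_pos: [0.5882, 0.0293, 0.2144]
tcp_rot: [-179.5, -0.0, 92.2]
wrist_force: [-4.1, 1.1, 4.7]
opening: 0.0854
grasp_force: 3.1
```

Call:
move_arm([
  [0.0007,0,-0.0007],
  [0,0,0],
  [0,0,0],
  [0,0,0],
], jaw=[0,0,0,0], yaw=[0,0,0,0])

```text
time: 15.37
ee_pos: [0.5888, 0.0292, 0.2138]
tcp_rot: [-179.5, -0.0, 92.2]
wrist_force: [-3.7, 1.1, 4.8]
opening: 0.0857
grasp_force: 3.4
```

Call:
move_arm([
  [0.0005,0,-0.0005],
  [0,0,0],
  [0,0,0],
  [0,0,0],
  [0,0,0],
  [0,0,0],
  [0,0,0],
], jaw=[0,0,0,0,0,0,0], yaw=[0,0,0,0,0,0,0])

```text
time: 15.95
ee_pos: [0.5891, 0.0293, 0.2135]
tcp_rot: [-179.5, -0.0, 92.2]
wrist_force: [-7.9, 1.6, 6.9]
opening: 0.0853
grasp_force: 5.0
```

Call:
move_arm([
  [-0.002,0,0.002],
  [-0.004,0,0.004],
  [-0.006,0,0.004],
  [-0.02,0,0],
  [-0.03,0,0],
  [-0.035,0,0],
  [-0.035,0,0.01],
  [-0.035,0,0.02],
  [-0.03,0,0.02],
  [0,0,0],
], jaw=[0,0,0,0,0,0,0,0,0,0], yaw=[0,0,0,0,0,0,0,0,0,0])

```text
time: 16.78
ee_pos: [0.3889, 0.0291, 0.277]
tcp_rot: [-179.8, 0.0, 92.1]
wrist_force: [0.6, -0.5, 0.8]
opening: 0.0853
grasp_force: 0.0
```

Run:
```python
from h import *
o=bot.get_obs();print(o["ee_pos"],o["wrist_force"])
s=camera("side");t=camera("top")
K={"side":timer_mask("side",s,proj("side",[.665,.03,.04])[0]),"top":timer_mask("top",t,proj("top",[.665,.03,.04])[0])}
for n in K:print(n,silfit({n:K[n]},[.665,.03,.04]))
a=cv2.resize(s[165:275,155:265,::-1],(400,400),interpolation=2);b=cv2.resize(t[100:210,185:295,::-1],(400,400),interpolation=2)
cv2.imwrite("pics/g7.png",np.hstack([a,b]))
```

```text
[0.38893173 0.02908332 0.27696289] [ 0.55829103 -0.53816892  0.77442861]
side (array([0.66742355, 0.02511098, 0.13046683]), np.float64(0.23223516703958025))
top (array([0.66624929, 0.03163769, 0.04146741]), np.float64(0.09193245778611636))
```

View pics/g7.png

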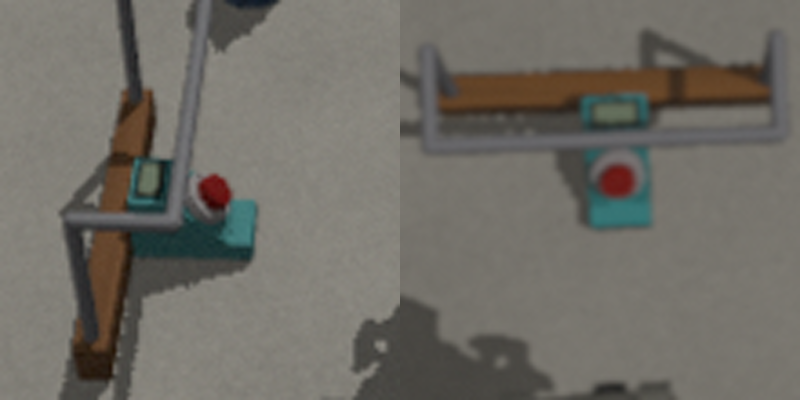

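The last picture shows the timer unmoved: still flush at the upstand (top crop 615,110) with the button out again. At the end of the hold the force along the button's axis was about 10 N, so it was fully in.

```bash
python3 -c "
from workcell import bot
print(bot.job_done())"
```

```text
the job is handed in; nothing more can be done
None
```

The turquoise timer stands flush against the upstand, about midway between the posts with its button facing the robot; the button was pressed fully in and held for about a second, the mug, jar and soap bottle were never approached, and the job is handed in.

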